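Release a push-fit rinse tube and park it in the drip stand

TASK

The short steel rinse tube is locked in the push-fit fitting of the aluminium water manifold. With the gripper's fingers press down the grey release ring round it, without forcing it, draw the tube straight up out of the fitting while the ring is still in (never wrench at a tube that is still locked), and stand the tube upright, bead end down, fully home in the well of the white drip stand. Put it in gently, let go of it, and leave the bottle, the stopper and the beaker where they are.

Things in the scene. Friction and masses are not known exactly. Their poses are not given: they have to be found in the camera images.
- manifold: Fixed aluminium block 80 (x) x 64 (y) x 50 mm high, brass hose barb on its +x face; place and yaw differ. Origin: centre of underside, z up. On its z axis a 27 mm bore; on top round the bore a brass gland, 40 mm outside, and above that the grey release ring, a flat flange 45 mm outside, 28 mm hole, 6 mm thick. More than 25 N on the ring or 25 N of pull on a locked tube breaks the fitting.
- block_top (a point): On the bore's axis at the block's top face, 50 mm above its underside. The ring's flat top lies somewhere 27 to 37 mm above this point (gland screwed in by an unmeasured amount): find it by touch. It goes down 9 mm to a rigid stop, resisting with about 9.5 N plus 0.55 N per mm/s of speed, nearly even all the way: press at a few mm/s; a sharp rise of force is the stop.
- bore_floor (a point): Centre of the bore's floor, 10 mm above the block's underside. Hidden jaws over the tube's bead let it pass only while the ring is at least 7 mm down (all clear at the stop). Let go, the ring creeps up at about 2 mm/s, so the tube stays free for about 1 s after the fingers leave the stop; raised 16 mm in that time it is free for good. A locked tube rises 2 to 12 mm and stops dead.
- tube: Straight steel tube, 16 mm diameter, 105 mm long, 0.1 kg, at its foot a bead 24 mm in diameter, 6 mm high. Origin: centre of the bead's underside; z along the tube to its plain top end. It starts upright in the bore, foot on the bore's floor, top end 115 mm above the manifold's underside, 28 to 38 mm above the ring. Fingertips closed on the tube just above the ring rest on the ring's flange.
- stand: White plastic drip stand, a block 64 x 64 x 50 mm high, fixed to the bench (its place and yaw differ). Origin: centre of its underside, z up. One round vertical well in the centre of its top, 34 mm wide, 42 mm deep, with a 3 mm chamfer at the mouth; more than 40 N on it (the tube rammed or dropped in) cracks it.
- well_floor (a point): Centre of the floor of the drip stand's well, 8 mm above the stand's underside, 42 mm below its top. The tube's foot must come to rest here.
- bottle: Bystander: white plastic screw-cap bottle, 52 mm diameter, 113 mm high, standing upright. Origin at the centre of its underside.
- stopper: Bystander: small grey rubber stopper, 28 mm diameter, 22 mm high. Origin at the centre of its underside.
- beaker: Bystander: small glass beaker, about 50 mm diameter, 59 mm high. Origin at the centre of its underside.

How it is judged:
On the way, in this order (a step that is already met when the one before it is completed fails the run):
1. the fingers press on the fitting's ring with the tube still in it (contact force between the fingers and manifold above 6 N and z of tube in the frame of manifold below 0.014 m), for 0.2 s.
2. the tube is held in the fingers, drawn up clear of the fitting (z of tube in the frame of manifold above 0.092 m and contact force between the fingers and tube above 1 N), for 0.1 s.
At the end, for the whole second after the job is handed in: The tube stands upright (within 0.1 rad), bead down, in the drip stand's well, its foot within 3 mm of the well's floor in height and 7 mm of its centre sideways, at rest (under 0.02 m/s) (horizontal distance between tube and well_floor below 0.007 m and z of tube in the frame of well_floor between -0.003 and 0.003 m and angle between tube's own z axis and vertical below 0.1 rad and linear speed of tube below 0.02 m/s); the robot touches nothing.
It fails at once if the robot presses or pushes the manifold and its fitting with more than 25 N (contact force between any of the arm, the fingers and manifold above 25 N).
It fails at once if the tube is wrenched against the fitting with more than 25 N (contact force between tube and manifold above 25 N).
It fails at once if the tube is dropped or rammed into the stand with more than 40 N (contact force between tube and stand above 40 N).
It fails at once if the bottle, the stopper or the beaker is shifted by more than 15 mm or tipped (distance of any of bottle, stopper, beaker from where it was at the start of the episode above 0.015 m or angle between any of bottle, stopper, beaker's own z axis and vertical above 0.3 rad).
It also fails if it takes over 40 s, if anything falls off the work surface, if the arm or the gripper's body presses on something with over 40 N, if the wrist force passes 120 N, or if a joint passes its speed limit or range.

ROBOT

A 6-joint arm with a two-finger parallel gripper is mounted at the origin on the work surface; the furniture and walls round the work are solid. World frame = base frame: x ahead of the robot, y to its left, z up, the work surface at z = 0. Lengths are in m, angles in rad, forces in N, time in s.
With the tool pointing down it reaches from about 0.375 to 0.975 m from the base axis. Payload 3.8 kg.
Tool frame: the origin (TCP) lies at the very end of the fingers, on their centre line; the grasp point (between the pads) lies 19 mm behind it (robot.grip_point_offset is the distance from the TCP to the grasp point, in m); z points along the fingers, y is the direction in which the jaws open and shut (so a half turn about z gives the same grasp; the last joint's range is limited). The gripper opens to 88 mm and grips with 3 to 60 N. Pads are 18 mm wide; open, the fingers measure 123 mm over their backs; the gripper's body (75 mm by 187 mm) begins 45 mm behind the grasp point.
Start: joints at [-1.259, 0.264, 1.604, -0, 1.274, -0.037], TCP at [0.231, -0.634, 0.239] pointing down, gripper open.
Joint ranges: [-2.63, 2.63], [-0.94, 2.18], [0.31, 2.57], [-1.31, 4.45], [0, 2.66], [-2.55, 2.55]. Speed limits (rad/s): [2.57, 2.57, 3.14, 3.14, 3.14, 3.14].

INTERFACE

Orientations are given as a 3x3 rotation matrix whose columns are the frame's x, y, z axes.
In Python, from rig import robot gives the robot as it stands. The module is installed in compiled form; this text tells all that it offers.
- The arm moves only by the tool play_rows, never from a script. Its argument "motion" is a list of rows, each an object of numbers: "x", "y", "z": the shift along the tool's x, y, z in cm; "yaw": the turn about the tool's z in degrees. A call has 1 to 20 rows; each row is the pose to reach, as a shift and turn from the pose measured when the call began, along the tool's axes at that moment; what a row does not reach only later rows make up. A row lasts 1/10 s, in which the tool goes at most 50 mm and 8.59 degrees, less where a joint would pass 70% of its speed; a pose out of reach is approached as far as the arm can. A call with a gripper value outside its range is refused whole. "hand" is the closure, from -1 (fully open) to 1 (shut), set as the call begins (left out, the last holds). The fingers move at their own pace and stop on an object; the grip force is fixed at half the most. Time passes only in rows, so rows that repeat a pose let the fingers close. It gives the time, the measured TCP pose, the force and the opening at its end, in the units of the state.
- robot.observe(): the state, without advancing time (a new reading comes with each control period).
- robot.read_camera(name): name is "side" or "top"; returns a dict with "img" (420x560x3 uint8, blue, green, red), "mtx" (3x3 intrinsics, pixels), "extrinsics" (4x4, takes a point from camera to world coordinates). Camera axes: x right, y down, z forward; pixel columns grow to the right and rows downward; lengths in m; the calibration is good to about 2 mm. A picture is of the moment at which its call begins. There is no depth.
- robot.job_done(): hands the job in, once; it reports no verdict.
Trained networks look in a picture, given as the dict that the camera call returned (one of the last four; its "shot" number tells which), for a name from the list of things; names that differ only in an ending like _2 or _b are one class to them, and where a whole thing is asked for, a point or a joint stands for the part that bears it (a point fixed in the world has none). Each returns a list of dicts, best first, with "confidence" (0 to 1); they miss things now and then, are a little off and sometimes report something else, mostly with a low value. They report only what shows in the picture. A call takes as long as a camera call.
- robot.boxes_of(picture, query): "location" ([column, row] in pixels, amid what is visible of it).
- robot.silhouettes(picture, query): "pixels" (420x560 bool, what is visible of it) and "location" ([column, row] in pixels, amid what is visible of it).
- robot.tip_of(picture, query): "location" ([column, row] in pixels: a listed point, or the origin of a listed thing).
The state is a dict: "t": time; "joint_pos": joint angles; "dq": joint speeds; "tau": joint torques, N m; "position": TCP position; "tcp_rot": TCP orientation; "ft_force": force on the tool from outside, world axes, zero at the start; "torque": the same for the moment, N m; "width": finger opening in m.
Only numpy, scipy, OpenCV 4.12 (cv2) and the standard library are available. Lean on these libraries where they do the work, as an engineer would, in place of code of your own. Each camera call takes 0.05 s, during which the arm holds its last target.

## Working session

There is one attempt and no reset: what is moved stays moved. The work goes in short steps, Python scripts to look and compute and a tool call to move; the robot and the scene stay as the last step left them, time stands still between calls to the robot, and variables do not carry over. Pictures are saved under pics/ and viewed, and the job is handed in when it is done.

Besides the shell and the picture viewer there is one more tool, called as name([rows], argument=value, ...), one row to a line, values as JSON. play_rows: Moves the arm, as the interface text tells. Its arguments: {"type":"object","properties":{"motion":{"type":"array"},"hand":{"type":"number"}},"required":["motion"]}

```bash
mkdir -p pics; python3 - <<'E'
from rig import robot
import cv2, pickle
s=robot.observe(); print({k:s[k] for k in('t','position','tcp_rot','ft_force','width')})
D={}
for c in('side','top'):
    p=robot.read_camera(c); cv2.imwrite(f'pics/{c}0.png',p['img'])
    D[c]={k:p[k] for k in('img','mtx','extrinsics')}
    print(c,p['mtx'],p['extrinsics'])
    D[c]['q']={}
    for q in('manifold','block_top','tube','stand','well_floor','bottle','stopper','beaker'):
        t=robot.tip_of(p,q)[:2]; print(q,[(x['location'],round(x['confidence'],2)) for x in t])
        D[c]['q'][q]=t
pickle.dump(D,open('d0.pkl','wb'))
print(robot.observe()['t'])
E
```

```text
{'t': 0.0, 'position': array([ 0.2304455 , -0.63368819,  0.23739947]), 'tcp_rot': array([[ 9.39797725e-01,  3.41730525e-01, -6.95916476e-04],
       [ 3.41731227e-01, -9.39795360e-01,  2.10933128e-03],
       [ 6.68038115e-05, -2.22016113e-03, -9.99997533e-01]]), 'ft_force': array([-0.29629277, -0.73611453,  0.00749186]), 'width': 0.08805229104469937}
side [[411.43324137   0.         278.8929326 ]
 [  0.         411.43324137 210.8120555 ]
 [  0.           0.           1.        ]] [[ 0.99825837  0.01926678 -0.05575857  0.52781787]
 [ 0.05766664 -0.51801873  0.8534232  -0.77103146]
 [-0.01244127 -0.85515226 -0.51822758  0.52009615]
 [ 0.          0.          0.          1.        ]]
manifold [([302.0, 290.2], 0.74)]
block_top [([304.3, 269.9], 0.77)]
tube []
stand [([305.8, 235.1], 0.66), ([304.6, 285.6], 0.17)]
well_floor [([303.6, 232.5], 0.84)]
bottle [([328.6, 196.4], 0.97)]
stopper [([243.6, 264.6], 0.59)]
beaker [([224.0, 309.3], 0.69)]
top [[397.86367252   0.         270.15287373]
 [  0.         397.86367252 209.88329673]
 [  0.           0.           1.        ]] [[-0.00578903 -0.98729108  0.1588169   0.35954598]
 [-0.99993323  0.00730366  0.00895491 -0.04057334]
 [-0.01000105 -0.15875446 -0.98726744  0.89607699]
 [ 0.          0.          0.          1.        ]]
manifold [([341.4, 194.0], 0.89)]
block_top [([342.8, 185.3], 0.63)]
tube [([345.0, 194.6], 0.66)]
stand [([266.9, 195.2], 0.96), ([346.8, 189.5], 0.53)]
well_floor [([264.7, 195.8], 0.67)]
bottle [([181.0, 171.7], 0.65)]
stopper [([318.3, 249.6], 0.49), ([184.4, 172.2], 0.27)]
beaker [([340.8, 190.7], 0.63)]
0.9
```

View pics/side0.png

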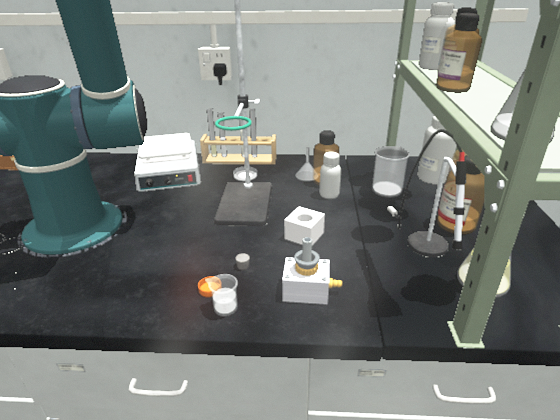

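View pics/top0.png

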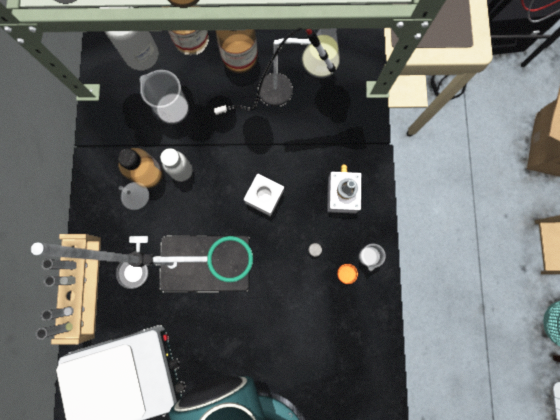

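```bash
cat > h.py <<'E'
import numpy as np
def ray(c,uv):
    d=np.linalg.inv(c['mtx'])@np.array([uv[0],uv[1],1.]); E=c['extrinsics']
    return E[:3,3],E[:3,:3]@d
def atz(c,uv,z):
    o,d=ray(c,uv); return o+d*(z-o[2])/d[2]
def tri(a,ua,b,ub):
    o1,d1=ray(a,ua);o2,d2=ray(b,ub)
    d1=d1/np.linalg.norm(d1);d2=d2/np.linalg.norm(d2)
    s=np.linalg.lstsq(np.c_[d1,-d2],o2-o1,rcond=None)[0]
    p,q=o1+s[0]*d1,o2+s[1]*d2; return (p+q)/2,np.linalg.norm(p-q)
def proj(c,P):
    E=c['extrinsics']; p=c['mtx']@(E[:3,:3].T@(np.asarray(P)-E[:3,3])); return p[:2]/p[2]
E
python3 - <<'E'
import pickle,cv2,numpy as np
from h import *
D=pickle.load(open('d0.pkl','rb'))
a=cv2.resize(D['side']['img'][200:325,195:345],None,fx=4,fy=4,interpolation=cv2.INTER_CUBIC); cv2.imwrite('pics/c_side.png',a)
b=cv2.resize(D['top']['img'][155:280,235:390],None,fx=4.8,fy=4.8,interpolation=cv2.INTER_CUBIC); cv2.imwrite('pics/c_top.png',b)
S,T=D['side'],D['top']
for q in S['q']:
    if S['q'][q] and T['q'][q]:
        print(q,tri(S,S['q'][q][0]['location'],T,T['q'][q][0]['location']))
E
```

```text
manifold (array([ 0.53486875, -0.19613513,  0.00173656]), np.float64(0.00820569050114388))
block_top (array([ 0.54147306, -0.19221345,  0.04772689]), np.float64(0.014972516330661267))
stand (array([ 0.5370561 , -0.02523346,  0.00614405]), np.float64(0.0007875611347855438))
well_floor (array([ 0.5335077 , -0.02048429,  0.01006382]), np.float64(0.0020207235030058656))
bottle (array([ 0.59703915,  0.17595198, -0.00782141]), np.float64(0.00010730988874114418))
stopper (array([ 0.41366491, -0.13844771,  0.01018094]), np.float64(0.0032264849407106565))
beaker (array([ 0.4687921 , -0.22068759,  0.00987102]), np.float64(0.16065076991045404))
```

View pics/c_side.png

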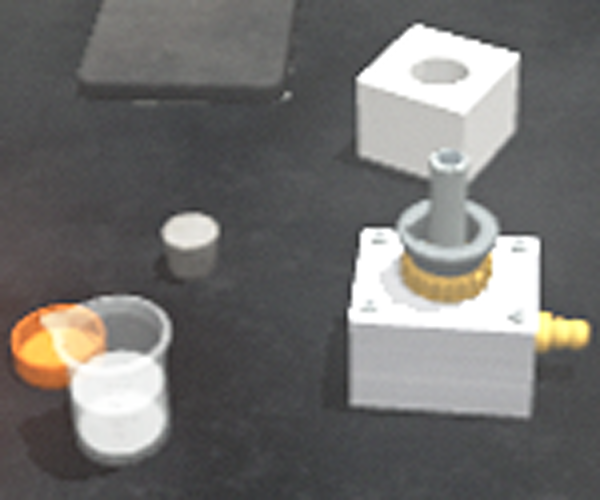

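View pics/c_top.png

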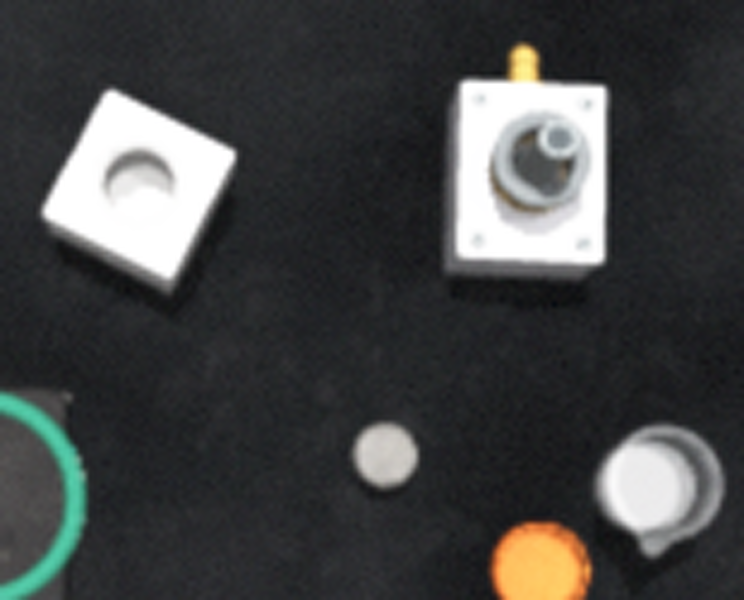

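```bash
python3 - <<'E'
import pickle
from h import *
D=pickle.load(open('d0.pkl','rb'));S,T=D['side'],D['top']
cs=lambda x,y:(195+(x+.5)/4-.5,200+(y+.5)/4-.5)
ct=lambda x,y:(235+(x+.5)/4.8-.5,155+(y+.5)/4.8-.5)
for n,a,b,z in [('tubetop',(449,158),(559,137),.115),('ring',(448,230),(540,160),.082),('well',(440,71),(139,181),.05)]:
    print(n,atz(S,cs(*a),z),atz(T,ct(*b),z),tri(S,cs(*a),T,ct(*b)))
c=[atz(T,ct(*p),.05) for p in [(460,80),(607,87),(604,263),(455,262)]]
print('block top',np.array(c),np.mean(c,0))
c=[atz(T,ct(*p),.05) for p in [(112,90),(237,155),(176,280),(44,213)]]
print('stand top',np.array(c),np.mean(c,0))
c=[atz(S,cs(*p),.05) for p in [(362,230),(540,238),(534,334),(350,327)]]
print('block top side',np.array(c),np.mean(c,0))
c=[atz(S,cs(*p),.05) for p in [(419,25),(520,60),(463,114),(358,78)]]
print('stand top side',np.array(c),np.mean(c,0))
print('beaker',atz(S,cs(120,450),0),atz(S,cs(110,325),.059),atz(T,ct(662,485),.059)); print('stopper',atz(T,ct(386,457),.022))
print('tcp',proj(T,[.5,-.19,.2]))
E
```

```text
tubetop [ 0.53725273 -0.19505953  0.115     ] [ 0.53831786 -0.19611511  0.115     ] (array([ 0.53767676, -0.19599623,  0.11578774]), np.float64(0.0009055537973511179))
ring [ 0.53756933 -0.2021649   0.082     ] [ 0.53570145 -0.19405372  0.082     ] (array([ 0.53730799, -0.19506893,  0.07642305]), np.float64(0.0007880549864312215))
well [ 0.53398026 -0.02193824  0.05      ] [ 0.53436934 -0.01882283  0.05      ] (array([ 0.5343707 , -0.01882231,  0.04814949]), np.float64(0.000751683156624735))
block top [[ 0.58011544 -0.16510169  0.05      ]
 [ 0.57628158 -0.23171545  0.05      ]
 [ 0.49527583 -0.22697288  0.05      ]
 [ 0.49622348 -0.16036239  0.05      ]] [ 0.53697408 -0.1960381   0.05      ]
stand top [[ 0.5767599  -0.00665254  0.05      ]
 [ 0.54602993 -0.06324286  0.05      ]
 [ 0.48897779 -0.03526563  0.05      ]
 [ 0.51998278  0.02408022  0.05      ]] [ 0.5329376 -0.0202702  0.05     ]
block top side [[ 0.49839732 -0.162272    0.05      ]
 [ 0.58057081 -0.16485424  0.05      ]
 [ 0.57488192 -0.23129222  0.05      ]
 [ 0.4962804  -0.23021118  0.05      ]] [ 0.53753261 -0.19715741  0.05      ]
stand top side [[ 0.52199999  0.02620462  0.05      ]
 [ 0.57716749 -0.00909726  0.05      ]
 [ 0.54597004 -0.06309995  0.05      ]
 [ 0.49036672 -0.03061316  0.05      ]] [ 0.53387606 -0.01915144  0.05      ]
beaker [ 0.39715471 -0.25730428  0.        ] [ 0.39535746 -0.24369696  0.059     ] [ 0.39588922 -0.24607007  0.059     ]
stopper [ 0.41096436 -0.13028213  0.022     ]
tcp [357.55082262 193.44753526]
```

```bash
cat > go.py <<'E'
import sys
from h import *
from rig import robot
s=robot.observe(); p=s['position'];R=s['tcp_rot']
t=np.array([float(v) for v in sys.argv[1:4]])
print('t',s['t'],'pos',p.round(4),'F',s['ft_force'].round(2),'M',s['torque'].round(2),'w',s['width'],'tilt',R[:,2].round(4))
print('shift cm',(R.T@(t-p)*100).round(2))
E
python3 go.py .5375 -.196 .17
python3 - <<'E'
import pickle
from h import *
D=pickle.load(open('d0.pkl','rb'));S,T=D['side'],D['top']
print(tri(S,(233,123),T,(230,259)))
E
```

```text
t 0.9 pos [ 0.2307 -0.6344  0.2387] F [ 0.27 -0.38  0.16] M [ 0.04 -0.08  0.01] w 0.08837637583080077 tilt [ 0.e+00 -1.e-04 -1.e+00]
shift cm [ 43.81 -30.71   6.87]
(array([0.38414884, 0.03172509, 0.23980124]), np.float64(0.00025159917971536545))
```

play_rows([
  {"x": 3,"y": -2.1,"z": 0},
  {"x": 7,"y": -4.9,"z": 0},
  {"x": 11,"y": -7.7,"z": 0},
  {"x": 15,"y": -10.5,"z": 0},
  {"x": 19,"y": -13.3,"z": 1},
  {"x": 23,"y": -16.1,"z": 2},
  {"x": 27,"y": -18.9,"z": 3},
  {"x": 31,"y": -21.7,"z": 4},
  {"x": 35,"y": -24.5,"z": 5},
  {"x": 39,"y": -27.3,"z": 6},
  {"x": 42,"y": -29.4,"z": 6.8},
  {"x": 43.8,"y": -30.7,"z": 6.8},
  {"x": 43.8,"y": -30.7,"z": 6.8},
  {"x": 43.8,"y": -30.7,"z": 6.8},
])

```text
validation failed for argument at $.mo...
```

```bash
python3 go.py .5375 -.196 .12; python3 - <<'E'
from rig import robot
import cv2
p=robot.read_camera('side'); cv2.imwrite('pics/side1.png',p['img'])
cv2.imwrite('pics/c_side1.png',cv2.resize(p['img'][150:310,210:400],None,fx=4,fy=3.75,interpolation=cv2.INTER_CUBIC))
E
```

```text
t 0.9 pos [ 0.2307 -0.6344  0.2387] F [ 0.27 -0.38  0.16] M [ 0.04 -0.08  0.01] w 0.08837637583080077 tilt [ 0.e+00 -1.e-04 -1.e+00]
shift cm [ 43.81 -30.71  11.87]
```

View pics/side1.png

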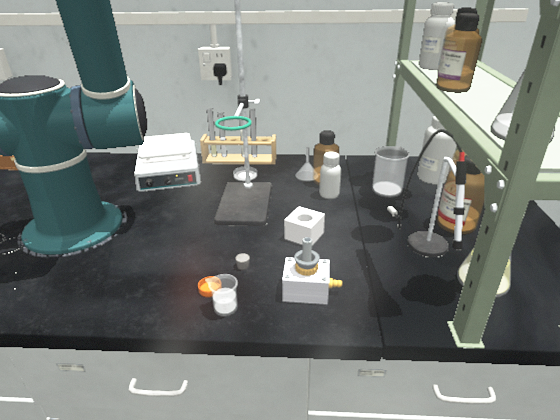

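View pics/c_side1.png

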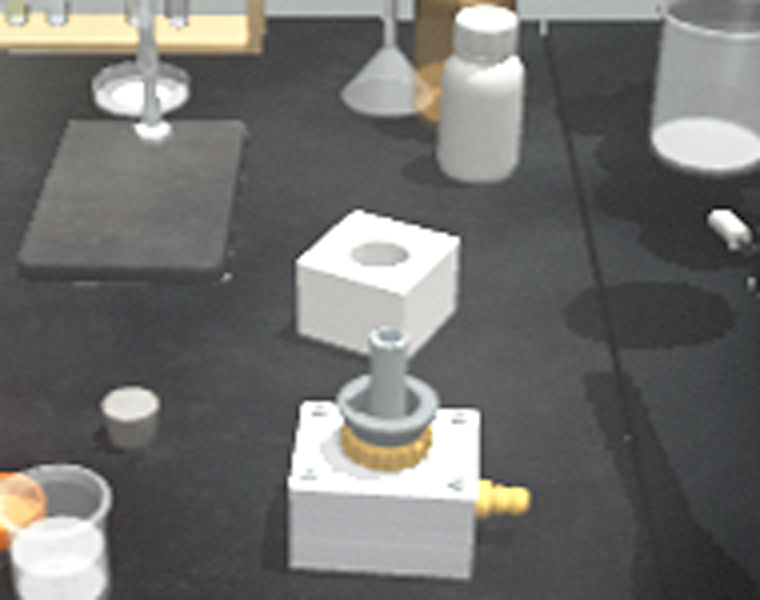

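The move was refused, so nothing has moved. I'll try again with a yaw value in every row.

play_rows([
  {"x": 3,"y": -2.1,"z": 0,"yaw": 0},
  {"x": 7,"y": -4.9,"z": 0,"yaw": 0},
  {"x": 11,"y": -7.7,"z": 0,"yaw": 0},
  {"x": 15,"y": -10.5,"z": 0,"yaw": 0},
  {"x": 19,"y": -13.3,"z": 1,"yaw": 0},
  {"x": 23,"y": -16.1,"z": 2,"yaw": 0},
  {"x": 27,"y": -18.9,"z": 3,"yaw": 0},
  {"x": 31,"y": -21.7,"z": 4,"yaw": 0},
  {"x": 35,"y": -24.5,"z": 5,"yaw": 0},
  {"x": 39,"y": -27.3,"z": 6,"yaw": 0},
  {"x": 42,"y": -29.4,"z": 6.8,"yaw": 0},
  {"x": 43.8,"y": -30.7,"z": 6.8,"yaw": 0},
  {"x": 43.8,"y": -30.7,"z": 6.8,"yaw": 0},
  {"x": 43.8,"y": -30.7,"z": 6.8,"yaw": 0},
])

```text
t: 2.35
position: [0.5375, -0.1961, 0.1708]
tcp_rot: [[0.939, 0.343, -0.0], [0.343, -0.939, -0.001], [-0.0, 0.001, -1.0]]
ft_force: [-0.7, 0.1, 0.4]
width: 0.0882
```

```bash
python3 go.py .5375 -.196 .12; python3 - <<'E'
from rig import robot
import cv2,pickle
p=robot.read_camera('side'); cv2.imwrite('pics/side2.png',p['img'])
cv2.imwrite('pics/c_side2.png',cv2.resize(p['img'][150:310,210:400],None,fx=4,fy=3.75,interpolation=cv2.INTER_CUBIC))
E
```

```text
t 2.35 pos [ 0.5375 -0.1961  0.1708] F [-0.7   0.11  0.41] M [-0.   -0.05 -0.01] w 0.08821415107526231 tilt [-2.e-04 -6.e-04 -1.e+00]
shift cm [ 0.01 -0.01  5.08]
```

View pics/side2.png

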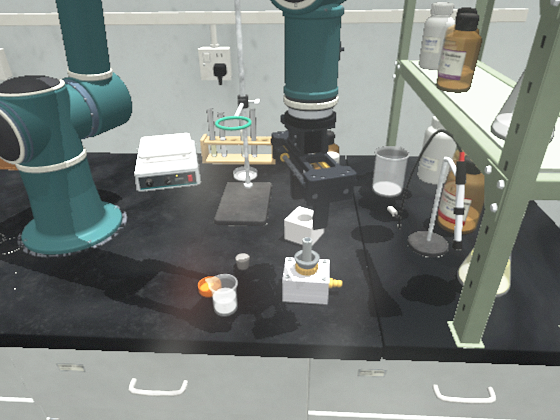

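View pics/c_side2.png

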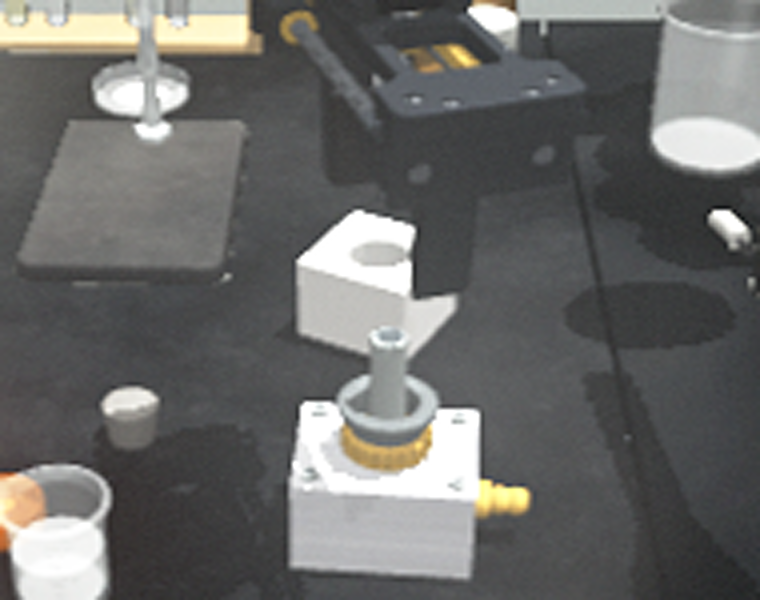

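```bash
python3 - <<'E'
import pickle
from h import *
D=pickle.load(open('d0.pkl','rb'));S=D['side']
T=np.array([.5375,-.196,.171]);y=np.array([.343,-.94,0]);x=np.array([.94,.343,0])
for k in(-.061,-.044,0,.044,.061):
  for w in (-.009,.009): print(k,w,proj(S,T+k*y+w*x))
E
```

```text
-0.061 -0.009 [290.88900546 194.88793268]
-0.061 0.009 [300.62649809 193.34951957]
-0.044 -0.009 [293.98540186 199.46845814]
-0.044 0.009 [303.89566866 197.87183662]
0 -0.009 [302.59983552 212.21186295]
0 0.009 [312.98670305 210.44766861]
0.044 -0.009 [312.19818379 226.41078098]
0.044 0.009 [323.10903851 224.45012251]
0.061 -0.009 [316.20687092 232.34086587]
0.061 0.009 [327.33436769 230.29511523]
```

play_rows([
  {"x": 0,"y": 0,"z": 1.5,"yaw": 0},
  {"x": 0,"y": 0,"z": 3,"yaw": 0},
  {"x": 0,"y": 0,"z": 4,"yaw": 0},
  {"x": 0,"y": 0,"z": 4.5,"yaw": 0},
  {"x": 0,"y": 0,"z": 4.5,"yaw": 0},
  {"x": 0,"y": 0,"z": 4.5,"yaw": 0},
], hand=0.36)

```text
t: 3.0
position: [0.5372, -0.1969, 0.1258]
tcp_rot: [[0.94, 0.342, -0.0], [0.342, -0.94, -0.001], [-0.0, 0.0, -1.0]]
ft_force: [0.5, -0.5, 0.4]
width: 0.0423
```

```bash
python3 - <<'E'
from rig import robot
import cv2,pickle
p=robot.read_camera('side'); cv2.imwrite('pics/side3.png',p['img'])
cv2.imwrite('pics/c_side3.png',cv2.resize(p['img'][180:300,250:400],None,fx=5,fy=5,interpolation=cv2.INTER_CUBIC))
E
python3 go.py .5375 -.196 .09
```

```text
t 3.05 pos [ 0.5375 -0.197   0.1262] F [ 0.91 -0.43 -0.18] M [ 0.02 -0.03  0.04] w 0.03844414473641348 tilt [ 6.e-04 -9.e-04 -1.e+00]
shift cm [ 0.03 -0.1   3.62]
```

View pics/c_side3.png

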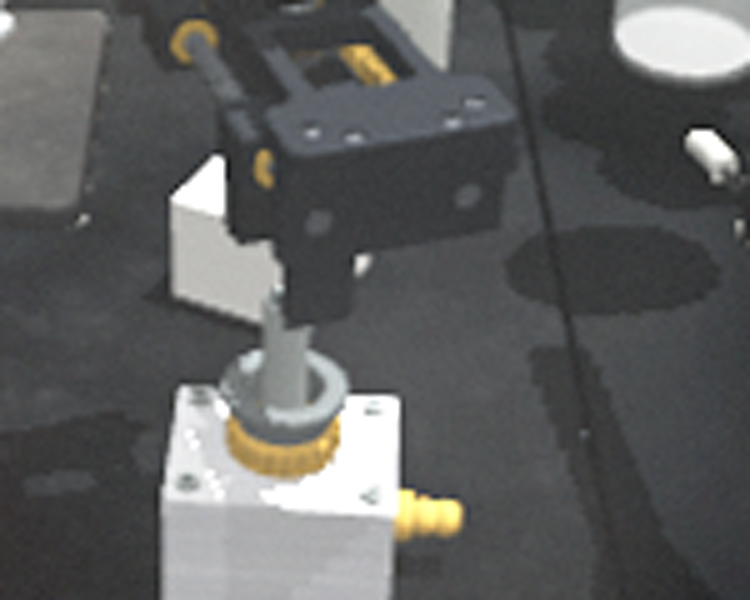

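play_rows([
  {"x": 0,"y": -0.05,"z": 0,"yaw": 0},
  {"x": 0,"y": -0.05,"z": 0.5,"yaw": 0},
  {"x": 0,"y": -0.05,"z": 1.5,"yaw": 0},
  {"x": 0,"y": -0.05,"z": 2.5,"yaw": 0},
  {"x": 0,"y": -0.05,"z": 3.2,"yaw": 0},
  {"x": 0,"y": -0.05,"z": 3.4,"yaw": 0},
  {"x": 0,"y": -0.05,"z": 3.4,"yaw": 0},
], hand=0.4)

```text
t: 3.75
position: [0.5368, -0.1963, 0.0913]
tcp_rot: [[0.94, 0.342, -0.001], [0.342, -0.94, -0.0], [-0.001, -0.0, -1.0]]
ft_force: [0.1, -0.1, 1.0]
width: 0.0268
```

```bash
python3 - <<'E'
from rig import robot
import cv2,pickle
p=robot.read_camera('side')
cv2.imwrite('pics/c_side4.png',cv2.resize(p['img'][180:300,250:400],None,fx=5,fy=5,interpolation=cv2.INTER_CUBIC))
E
python3 go.py .5375 -.196 .08
```

```text
t 3.8 pos [ 0.5372 -0.1964  0.0919] F [ 0.78 -0.66  0.12] M [ 0.01 -0.01  0.04] w 0.02651353735770266 tilt [-0.e+00 -6.e-04 -1.e+00]
shift cm [ 0.04 -0.03  1.19]
```

View pics/c_side4.png

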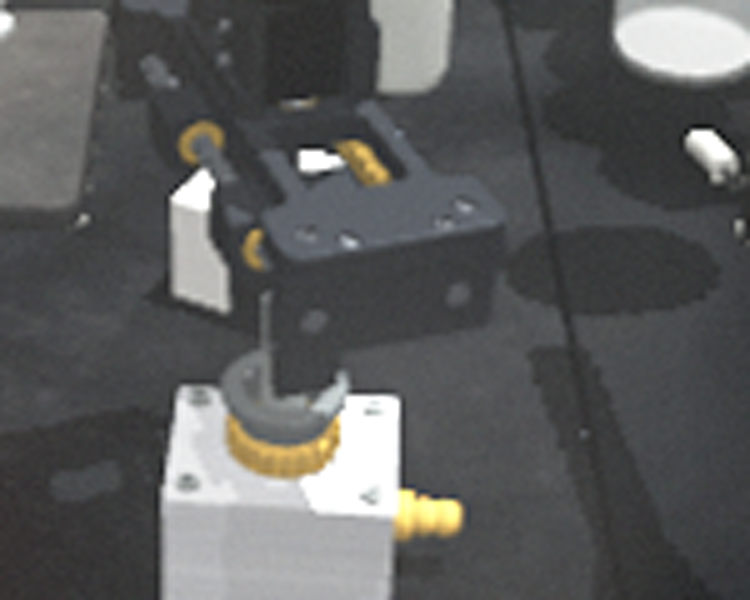

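play_rows([
  {"x": 0,"y": 0,"z": 0.04,"yaw": 0},
  {"x": 0,"y": 0,"z": 0.08,"yaw": 0},
  {"x": 0,"y": 0,"z": 0.12,"yaw": 0},
  {"x": 0,"y": 0,"z": 0.16,"yaw": 0},
  {"x": 0,"y": 0,"z": 0.2,"yaw": 0},
  {"x": 0,"y": 0,"z": 0.24,"yaw": 0},
  {"x": 0,"y": 0,"z": 0.28,"yaw": 0},
  {"x": 0,"y": 0,"z": 0.32,"yaw": 0},
  {"x": 0,"y": 0,"z": 0.36,"yaw": 0},
  {"x": 0,"y": 0,"z": 0.4,"yaw": 0},
  {"x": 0,"y": 0,"z": 0.44,"yaw": 0},
  {"x": 0,"y": 0,"z": 0.48,"yaw": 0},
], hand=0.55)

```text
t: 5.0
position: [0.5372, -0.1965, 0.087]
tcp_rot: [[0.94, 0.342, -0.0], [0.342, -0.94, -0.001], [-0.0, 0.001, -1.0]]
ft_force: [-0.7, 0.1, 1.0]
width: 0.0199
```

play_rows([
  {"x": 0,"y": 0,"z": 0.04,"yaw": 0},
  {"x": 0,"y": 0,"z": 0.08,"yaw": 0},
  {"x": 0,"y": 0,"z": 0.12,"yaw": 0},
  {"x": 0,"y": 0,"z": 0.16,"yaw": 0},
  {"x": 0,"y": 0,"z": 0.2,"yaw": 0},
])

```text
t: 5.5
position: [0.5372, -0.1965, 0.085]
tcp_rot: [[0.94, 0.342, -0.0], [0.342, -0.94, -0.001], [-0.0, 0.001, -1.0]]
ft_force: [-0.0, 0.6, 0.4]
width: 0.02
```

play_rows([
  {"x": 0,"y": 0,"z": 0.04,"yaw": 0},
  {"x": 0,"y": 0,"z": 0.08,"yaw": 0},
  {"x": 0,"y": 0,"z": 0.12,"yaw": 0},
  {"x": 0,"y": 0,"z": 0.16,"yaw": 0},
  {"x": 0,"y": 0,"z": 0.2,"yaw": 0},
])

```text
t: 6.0
position: [0.5373, -0.1965, 0.083]
tcp_rot: [[0.94, 0.342, 0.0], [0.342, -0.94, -0.001], [-0.0, 0.001, -1.0]]
ft_force: [-0.1, 1.2, -0.4]
width: 0.0198
```

play_rows([
  {"x": 0,"y": 0,"z": 0.04,"yaw": 0},
  {"x": 0,"y": 0,"z": 0.08,"yaw": 0},
  {"x": 0,"y": 0,"z": 0.12,"yaw": 0},
  {"x": 0,"y": 0,"z": 0.16,"yaw": 0},
  {"x": 0,"y": 0,"z": 0.2,"yaw": 0},
])

```text
t: 6.5
position: [0.5372, -0.1964, 0.081]
tcp_rot: [[0.94, 0.342, 0.0], [0.342, -0.94, -0.001], [-0.0, 0.001, -1.0]]
ft_force: [0.2, -0.2, -0.6]
width: 0.0201
```

play_rows([
  {"x": 0,"y": 0,"z": 0.04,"yaw": 0},
  {"x": 0,"y": 0,"z": 0.08,"yaw": 0},
  {"x": 0,"y": 0,"z": 0.12,"yaw": 0},
  {"x": 0,"y": 0,"z": 0.16,"yaw": 0},
  {"x": 0,"y": 0,"z": 0.2,"yaw": 0},
])

```text
t: 7.0
position: [0.5373, -0.1965, 0.0792]
tcp_rot: [[0.94, 0.342, 0.0], [0.342, -0.94, -0.001], [-0.0, 0.001, -1.0]]
ft_force: [-1.2, -0.2, 4.5]
width: 0.0202
```

play_rows([
  {"x": 0,"y": 0,"z": 0.04,"yaw": 0},
  {"x": 0,"y": 0,"z": 0.08,"yaw": 0},
  {"x": 0,"y": 0,"z": 0.12,"yaw": 0},
  {"x": 0,"y": 0,"z": 0.16,"yaw": 0},
  {"x": 0,"y": 0,"z": 0.2,"yaw": 0},
])

```text
t: 7.5
position: [0.5375, -0.1965, 0.0787]
tcp_rot: [[0.94, 0.342, 0.0], [0.342, -0.94, -0.001], [0.0, 0.001, -1.0]]
ft_force: [-3.6, 1.9, 10.5]
width: 0.0201
```

play_rows([
  {"x": 0,"y": 0,"z": 0.18,"yaw": 0},
  {"x": 0,"y": 0,"z": 0.22,"yaw": 0},
  {"x": 0,"y": 0,"z": 0.26,"yaw": 0},
  {"x": 0,"y": 0,"z": 0.3,"yaw": 0},
  {"x": 0,"y": 0,"z": 0.34,"yaw": 0},
  {"x": 0,"y": 0,"z": 0.38,"yaw": 0},
  {"x": 0,"y": 0,"z": 0.42,"yaw": 0},
  {"x": 0,"y": 0,"z": 0.46,"yaw": 0},
  {"x": 0,"y": 0,"z": 0.5,"yaw": 0},
  {"x": 0,"y": 0,"z": 0.54,"yaw": 0},
  {"x": 0,"y": 0,"z": 0.58,"yaw": 0},
])

```text
t: 8.6
position: [0.5376, -0.1965, 0.0745]
tcp_rot: [[0.94, 0.342, 0.0], [0.342, -0.94, -0.001], [-0.0, 0.001, -1.0]]
ft_force: [-3.7, 2.0, 11.8]
width: 0.02
```

play_rows([
  {"x": 0,"y": 0,"z": 0.18,"yaw": 0},
  {"x": 0,"y": 0,"z": 0.22,"yaw": 0},
  {"x": 0,"y": 0,"z": 0.26,"yaw": 0},
  {"x": 0,"y": 0,"z": 0.3,"yaw": 0},
  {"x": 0,"y": 0,"z": 0.34,"yaw": 0},
  {"x": 0,"y": 0,"z": 0.38,"yaw": 0},
  {"x": 0,"y": 0,"z": 0.42,"yaw": 0},
  {"x": 0,"y": 0,"z": 0.46,"yaw": 0},
])

```text
t: 9.4
position: [0.5376, -0.1965, 0.0716]
tcp_rot: [[0.94, 0.342, 0.0], [0.342, -0.94, -0.001], [-0.0, 0.001, -1.0]]
ft_force: [-5.3, 2.4, 12.0]
width: 0.0198
```

play_rows([
  {"x": 0,"y": 0,"z": 0.18,"yaw": 0},
  {"x": 0,"y": 0,"z": 0.22,"yaw": 0},
  {"x": 0,"y": 0,"z": 0.26,"yaw": 0},
  {"x": 0,"y": 0,"z": 0.3,"yaw": 0},
])

```text
t: 9.8
position: [0.5376, -0.1966, 0.0702]
tcp_rot: [[0.94, 0.342, -0.0], [0.342, -0.94, -0.001], [-0.0, 0.0, -1.0]]
ft_force: [-5.2, 1.8, 10.4]
width: 0.0199
```

play_rows([
  {"x": 0,"y": 0,"z": 0.18,"yaw": 0},
  {"x": 0,"y": 0,"z": 0.22,"yaw": 0},
  {"x": 0,"y": 0,"z": 0.25,"yaw": 0},
])

```text
t: 10.1
position: [0.5377, -0.1966, 0.0701]
tcp_rot: [[0.94, 0.342, -0.0], [0.342, -0.94, -0.001], [-0.0, 0.0, -1.0]]
ft_force: [-6.7, 1.9, 17.3]
width: 0.0197
```

play_rows([
  {"x": 0,"y": 0,"z": 0.19,"yaw": 0},
  {"x": 0,"y": 0,"z": 0.19,"yaw": 0},
  {"x": 0,"y": 0,"z": 0.19,"yaw": 0},
  {"x": 0,"y": 0,"z": 0.19,"yaw": 0},
  {"x": 0,"y": 0,"z": 0.19,"yaw": 0},
], hand=1)

```text
t: 10.6
position: [0.537, -0.195, 0.0701]
tcp_rot: [[0.94, 0.342, -0.002], [0.342, -0.94, 0.002], [-0.001, -0.003, -1.0]]
ft_force: [-7.2, 7.2, 16.8]
width: 0.0151
```

play_rows([
  {"x": 0,"y": 0,"z": -0.3,"yaw": 0},
  {"x": 0,"y": 0,"z": -0.8,"yaw": 0},
  {"x": 0,"y": 0,"z": -1.4,"yaw": 0},
  {"x": 0,"y": 0,"z": -2.0,"yaw": 0},
  {"x": 0,"y": 0,"z": -2.5,"yaw": 0},
  {"x": 0,"y": 0,"z": -2.8,"yaw": 0},
])

```text
t: 11.2
position: [0.5374, -0.1953, 0.0988]
tcp_rot: [[0.94, 0.342, -0.001], [0.342, -0.94, 0.002], [-0.001, -0.002, -1.0]]
ft_force: [-1.0, 0.3, -1.5]
width: 0.0151
```

play_rows([
  {"x": 0,"y": 0,"z": -1,"yaw": 0},
  {"x": 0,"y": 0,"z": -2.5,"yaw": 0},
  {"x": 0,"y": 0,"z": -4,"yaw": 0},
  {"x": 0,"y": 0,"z": -5.5,"yaw": 0},
  {"x": 0,"y": 0,"z": -7,"yaw": 0},
  {"x": 0,"y": 0,"z": -7.8,"yaw": 0},
  {"x": 0,"y": 0,"z": -8,"yaw": 0},
  {"x": 0,"y": 0,"z": -8,"yaw": 0},
])

```text
t: 12.0
position: [0.5376, -0.1955, 0.1791]
tcp_rot: [[0.94, 0.342, -0.001], [0.342, -0.94, 0.002], [-0.0, -0.002, -1.0]]
ft_force: [0.1, 0.7, -2.6]
width: 0.0154
```

```bash
python3 - <<'E'
from rig import robot
import cv2,pickle
p=robot.read_camera('side'); cv2.imwrite('pics/side5.png',p['img'])
cv2.imwrite('pics/c_side5.png',cv2.resize(p['img'][120:270,230:400],None,fx=4,fy=4,interpolation=cv2.INTER_CUBIC))
E
python3 go.py .5338 -.0195 .178
```

```text
t 12.05 pos [ 0.5372 -0.1953  0.1784] F [-0.37  0.32 -1.19] M [-0.04  0.01  0.02] w 0.015043078907798414 tilt [-0.0021  0.0023 -1.    ]
shift cm [  5.68 -16.64   0.08]
```

View pics/c_side5.png

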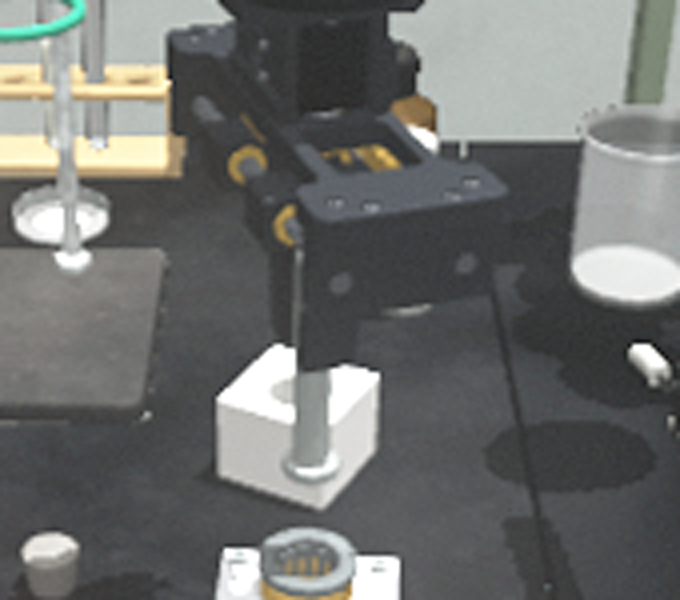

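View pics/side5.png

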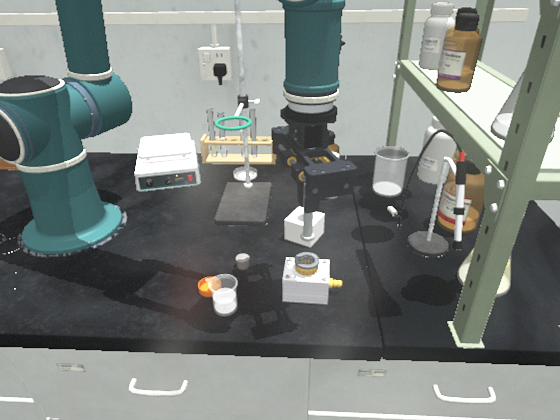

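play_rows([
  {"x": 0.6,"y": -1.7,"z": 0,"yaw": 0},
  {"x": 1.5,"y": -4.3,"z": 0,"yaw": 0},
  {"x": 2.4,"y": -7,"z": 0,"yaw": 0},
  {"x": 3.3,"y": -9.7,"z": 0,"yaw": 0},
  {"x": 4.2,"y": -12.4,"z": 0,"yaw": 0},
  {"x": 5,"y": -14.7,"z": 0,"yaw": 0},
  {"x": 5.5,"y": -16.1,"z": 1,"yaw": 0},
  {"x": 5.7,"y": -16.6,"z": 2.5,"yaw": 0},
  {"x": 5.7,"y": -16.6,"z": 4,"yaw": 0},
  {"x": 5.7,"y": -16.6,"z": 5,"yaw": 0},
  {"x": 5.7,"y": -16.6,"z": 5,"yaw": 0},
  {"x": 5.7,"y": -16.6,"z": 5,"yaw": 0},
])

```text
t: 13.25
position: [0.5337, -0.0205, 0.128]
tcp_rot: [[0.94, 0.34, -0.003], [0.34, -0.94, 0.002], [-0.002, -0.003, -1.0]]
ft_force: [-0.9, -0.3, -0.3]
width: 0.0154
```

```bash
python3 - <<'E'
from rig import robot
import cv2,pickle
from h import *
p=robot.read_camera('side'); cv2.imwrite('pics/side6.png',p['img'])
cv2.imwrite('pics/c_side6.png',cv2.resize(p['img'][150:260,250:370],None,fx=5,fy=5,interpolation=cv2.INTER_CUBIC))
s=robot.observe(); P=s['position']-[0,0,.0601]
f=lambda P:(proj(p,P)-[250,150]+.5)*5-.5
print('foot proj crop',f(P),'well centre',f([.5338,-.0195,.05]))
for k in (.012,-.012): print(f(P+[k,0,0]))
E
python3 go.py .5338 -.0195 .07
```

```text
foot proj crop [276.62492154 299.78816185] well centre [274.72941944 335.85228451]
[304.93708298 300.32786877]
[248.35606912 299.24928051]
t 13.3 pos [ 0.5342 -0.0204  0.1288] F [ 0.26 -0.24 -0.49] M [-0.01  0.02 -0.03] w 0.015427832116453691 tilt [-0.0021  0.0023 -1.    ]
shift cm [-0.   -0.09  5.88]
```

View pics/c_side6.png

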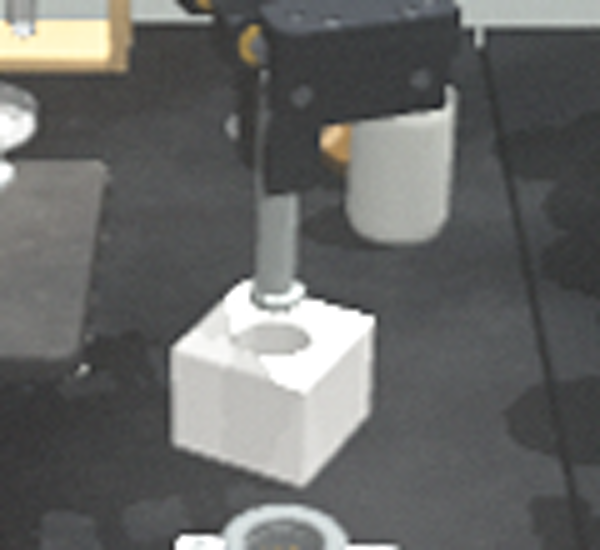

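play_rows([
  {"x": -0.05,"y": -0.1,"z": 0.5,"yaw": 0},
  {"x": -0.05,"y": -0.1,"z": 1,"yaw": 0},
  {"x": -0.05,"y": -0.1,"z": 1.5,"yaw": 0},
  {"x": -0.05,"y": -0.1,"z": 2,"yaw": 0},
  {"x": -0.05,"y": -0.1,"z": 2.4,"yaw": 0},
  {"x": -0.05,"y": -0.1,"z": 2.8,"yaw": 0},
  {"x": -0.05,"y": -0.1,"z": 2.8,"yaw": 0},
])

```text
t: 14.0
position: [0.5328, -0.0195, 0.1]
tcp_rot: [[0.94, 0.341, -0.003], [0.341, -0.94, 0.002], [-0.002, -0.003, -1.0]]
ft_force: [-0.7, 0.4, -0.7]
width: 0.0149
```

play_rows([
  {"x": 0.05,"y": 0,"z": 0.5,"yaw": 0},
  {"x": 0.05,"y": 0,"z": 1,"yaw": 0},
  {"x": 0.05,"y": 0,"z": 1.5,"yaw": 0},
  {"x": 0.05,"y": 0,"z": 2,"yaw": 0},
  {"x": 0.05,"y": 0,"z": 2.4,"yaw": 0},
  {"x": 0.05,"y": 0,"z": 2.7,"yaw": 0},
  {"x": 0.05,"y": 0,"z": 2.8,"yaw": 0},
  {"x": 0.05,"y": 0,"z": 2.8,"yaw": 0},
])

```text
t: 14.8
position: [0.5331, -0.0193, 0.0718]
tcp_rot: [[0.94, 0.341, -0.004], [0.341, -0.94, 0.002], [-0.003, -0.004, -1.0]]
ft_force: [0.2, -0.8, -0.1]
width: 0.0147
```

play_rows([
  {"x": 0,"y": 0,"z": 0.06,"yaw": 0},
  {"x": 0,"y": 0,"z": 0.12,"yaw": 0},
  {"x": 0,"y": 0,"z": 0.18,"yaw": 0},
  {"x": 0,"y": 0,"z": 0.24,"yaw": 0},
  {"x": 0,"y": 0,"z": 0.3,"yaw": 0},
  {"x": 0,"y": 0,"z": 0.36,"yaw": 0},
  {"x": 0,"y": 0,"z": 0.42,"yaw": 0},
])

```text
t: 15.5
position: [0.5333, -0.0192, 0.0681]
tcp_rot: [[0.94, 0.341, -0.004], [0.341, -0.94, 0.002], [-0.003, -0.004, -1.0]]
ft_force: [-2.5, 0.7, 4.8]
width: 0.0154
```

play_rows([
  {"x": 0,"y": 0,"z": 0,"yaw": 0},
  {"x": 0,"y": 0,"z": 0,"yaw": 0},
  {"x": 0,"y": 0,"z": 0,"yaw": 0},
  {"x": 0,"y": 0,"z": 0,"yaw": 0},
  {"x": 0,"y": 0,"z": 0,"yaw": 0},
], hand=0.1)

```text
t: 16.0
position: [0.5333, -0.0193, 0.068]
tcp_rot: [[0.94, 0.341, -0.004], [0.341, -0.94, 0.002], [-0.003, -0.004, -1.0]]
ft_force: [-1.4, 0.7, -1.0]
width: 0.0396
```

play_rows([
  {"x": 0,"y": 0,"z": -0.5,"yaw": 0},
  {"x": 0,"y": 0,"z": -1.5,"yaw": 0},
  {"x": 0,"y": 0,"z": -3,"yaw": 0},
  {"x": 0,"y": 0,"z": -5,"yaw": 0},
  {"x": 0,"y": 0,"z": -7,"yaw": 0},
  {"x": 0,"y": 0,"z": -9,"yaw": 0},
  {"x": 0,"y": 0,"z": -11,"yaw": 0},
  {"x": 0,"y": 0,"z": -12,"yaw": 0},
  {"x": 0,"y": 0,"z": -12,"yaw": 0},
])

```text
t: 16.9
position: [0.5353, -0.0197, 0.191]
tcp_rot: [[0.94, 0.34, 0.002], [0.34, -0.94, 0.002], [0.002, -0.001, -1.0]]
ft_force: [0.4, -0.5, 0.3]
width: 0.0395
```

```bash
python3 - <<'E'
from rig import robot
import cv2
from h import *
p=robot.read_camera('side')
cv2.imwrite('pics/c_side7.png',cv2.resize(p['img'][130:330,190:370],None,fx=3,fy=3,interpolation=cv2.INTER_CUBIC))
f=lambda P:(proj(p,P)-[190,130]+.5)*3-.5
print('expected top, base at well mouth',f([.5335,-.0195,.113]),f([.5335,-.0195,.05]))
E
python3 go.py .5338 -.0195 .2
```

```text
expected top, base at well mouth [346.01578152 183.9413946 ] [344.21836479 261.3029684 ]
t 16.95 pos [ 0.5343 -0.0196  0.1893] F [-0.19  0.16 -0.52] M [0.05 0.02 0.01] w 0.03991744161652433 tilt [-0.0011  0.0022 -1.    ]
shift cm [-0.05 -0.03 -1.07]
```

View pics/c_side7.png

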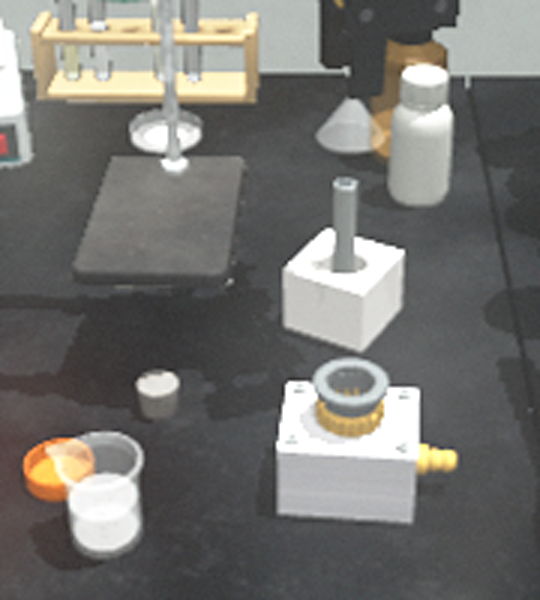

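The tube stands upright in the well. Its top is at crop (346,184), against an expected (346,184), and nothing else has moved.

```bash
python3 -c "
from rig import robot
print(robot.job_done())"
```

```text
the job is handed in; nothing more can be done
None
```

The tube is out of the fitting and standing upright, bead end down, in the drip stand's well. I handed the job in at about 17 s of the 40 s allowed.

- **Press:** I found the ring by touch at z ≈ 0.079. With the fingers nearly shut I pressed it at about 4 mm/s, meeting 10–12 N, down to the stop at z ≈ 0.070. The highest vertical reading at the stop was 17 N.
- **Draw:** I closed on the tube with the ring held in and drew it straight up. It came without any jam; the readings on the way up were only the tube's weight.
- **Place:** I lowered the tube into the well at about 6 mm/s for the last few millimetres. It touched the floor at the height I had worked out, with 4.8 N. I then let go and lifted the gripper 12 cm clear.

**Last checks:** The final side picture shows the tube upright, with its top on the pixel predicted for a tube fully home. The bottle, stopper and beaker look unmoved. The force reading is about zero, within noise.

**What went wrong or was not checked:**
- The first move call was refused because I left out yaw; nothing moved.
- When the fingers closed, the arm shifted about 1.5 mm and the wrist read about 10 N sideways, so the grasp was slightly off centre. It cleared once the tube was drawn.
- I did not take a top view at the end, so the sideways position in the well rests on the side picture and the measured arm position.

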